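# Find the rocking corner of a levelling plate and press its shim down

## Robot

A 7-joint arm with a two-finger parallel gripper is mounted at the origin on a cart in front of the work surface, level with it; the furniture and walls round the work are solid. World frame = base frame: x ahead of the robot, y to its left, z up, the work surface at z = 0. Lengths are in m, angles in rad, forces in N, time in s.
With the tool pointing down it reaches from about 0.35 to 0.9 m from the base axis. Payload 19.9 kg.
Tool frame: the origin (TCP) lies at the centre of the arm's flange, where the gripper is bolted on; the fingertips stand 199 mm ahead of it and the grasp point (between the pads) lies 180 mm ahead of it (r.tcp_to_grasp is the distance from the TCP to the grasp point, in m); z points along the fingers, y is the line along which they close (so a half turn about z gives the same grasp; the last joint's range is limited). The gripper opens to 94 mm and grips with 3 to 60 N. Pads are 16 mm wide; open, the fingers measure 119 mm over their backs; the gripper's body (75 mm by 177 mm) begins 78 mm behind the grasp point.
Start: joints at [-1.252, 0.417, -0.01, 1.614, 0.005, 1.111, -0.053], TCP at [0.221, 0.585, 0.405] pointing down, gripper open.
Joint ranges: [-2.81, 2.81], [-0.39, 2.02], [-1.27, 1.25], [0.06, 2.57], [-1.19, 4.33], [0.19, 2], [-2.82, 2.82]. Speed limits (rad/s): [1.89, 1.89, 2.39, 2.39, 3.01, 3.01, 3.01].

## Interface

Orientations are given as a unit quaternion [x, y, z, w].
In Python, from bench import r gives the robot as it stands.
- The arm moves only by the tool drive_tool, never from a script. Its argument "moves" is one flat list of numbers, 7 for each row, row after row: the shift along the tool's x, y, z in cm, then the turn, a rotation vector about the tool's x, y, z in degrees, then the opening, from -1 (shut) to 1 (fully open). A call has exactly 8 rows; each row is the pose to reach, as a shift and turn from the pose commanded when the call began, along the tool's axes at that moment; what a row does not reach only later rows make up. A row lasts 1/8 s, in which the tool goes at most 62.5 mm and 10.7 degrees, less where a joint would pass 70% of its speed; a pose out of reach is approached as far as the arm can. A call with a gripper value outside its range is refused whole. The fingers move at their own pace and stop on an object; the grip force is fixed at half the most. Time passes only in rows, so rows that repeat a pose let the fingers close, or fill a call up. It gives the time, the measured TCP pose, the force, the opening and the grip force at its end, in the units of the state.
- r.get_obs(): the state, without advancing time (a new reading comes with each control period).
- r.camera(name): name is "scene" or "top"; returns a dict with "frame" (480x640x3 uint8, red, green, blue), "mtx" (3x3 intrinsics, pixels), "world_from_camera" (4x4, takes a point from camera to world coordinates). Camera axes: x right, y up, looking along -z (the intrinsics and any distortion apply to the point x, -y, -z); pixel columns grow to the right and rows downward; lengths in m; the calibration is good to about 2 mm. A picture is of the moment at which its call begins. There is no depth.
- r.close_job(): hands the job in; it is judged then, once.
Trained networks look in a picture, given as the dict that the camera call returned (one of the last four; its "shot" number tells which), for a name from the list of things; names that differ only in an ending like _2 or _b are one class to them, and where a whole thing is asked for, a point or a joint stands for the part that bears it (a point fixed in the world has none). Each returns a list of dicts, best first, with "confidence" (0 to 1); they miss things now and then, are a little off and sometimes report something else, mostly with a low value. They report only what shows in the picture. A call takes as long as a camera call.
- r.look_for(picture, name): "centre" ([x, y, z] in m, in the coordinates of the camera as it stood for that picture, good to about 4 mm: the middle of the surface that is visible of it).
- r.cut_out(picture, name): "pixels" (480x640 bool, what is visible of it).
The state is a dict: "time_s": time; "joints": joint angles; "qd": joint speeds; "effort": joint torques, N m; "tool_pos": TCP position; "eef_rot": TCP orientation; "contact_force": force on the tool from outside, world axes, zero at the start; "torque": the same for the moment, N m; "gripper_width": opening from 0.0 (shut) to 1.0 (fully open); "grip_force": force on a finger pad.
Only numpy, scipy, OpenCV 4.12 (cv2) and the standard library are available. Lean on these libraries where they do the work, as an engineer would, in place of code of your own. Each camera call takes 0.05 s, during which the arm holds its last target. There are 200 camera calls.

## Task

The square metal plate on its stand rocks at one corner. Press down on the blue spots at its corners, one after another, until you find the corner that gives, then push that corner's orange shim button all the way down and take the hand away. Leave the other three orange buttons up, pick nothing up, and do not disturb the dish on the plate or the things round about.

Things in the scene. Friction and masses are not known exactly. Their poses are not given: they have to be found in the camera images.
- stand: fixed grey square sub-frame, 212x212 mm, 8 mm thick, on the worktop; origin at the centre of its underside, z up; at yaw 0 its x axis points away from the robot, y to the left. Four round feet stand on it at x, y = +-58 mm, all alike to look at. One of them (a different corner each time) is sprung
- plate: loose square aluminium plate with a grid of small dark dots, 200x200x10 mm, about 1.4 kg, lying level on the four feet, its axes parallel to the stand's; origin at the centre of its underside, 22 mm above the worktop (top face at 32 mm). Four 31 mm holes at x, y = +-58 mm let the shim buttons through and keep it in place
- corner_front_left (a point): front left corner of the plate (front = nearer the robot (stand -x), left = stand +y): centre of a blue press spot 18 mm across, flush in the plate's top face, at x, y = -86, 86 mm of the plate, 40 mm from the centre of this corner's shim button. At a sound corner it hardly moves (under 1.5 mm) when pressed; at the loose one it gives about 6 mm under 2 to 4 N, then stops, and springs back when let go
- corner_front_right (a point): front right corner of the plate (front = nearer the robot (stand -x), left = stand +y): centre of a blue press spot 18 mm across, flush in the plate's top face, at x, y = -86, -86 mm of the plate, 40 mm from the centre of this corner's shim button. At a sound corner it hardly moves (under 1.5 mm) when pressed; at the loose one it gives about 6 mm under 2 to 4 N, then stops, and springs back when let go
- corner_back_left (a point): back left corner of the plate (front = nearer the robot (stand -x), left = stand +y): centre of a blue press spot 18 mm across, flush in the plate's top face, at x, y = 86, 86 mm of the plate, 40 mm from the centre of this corner's shim button. At a sound corner it hardly moves (under 1.5 mm) when pressed; at the loose one it gives about 6 mm under 2 to 4 N, then stops, and springs back when let go
- corner_back_right (a point): back right corner of the plate (front = nearer the robot (stand -x), left = stand +y): centre of a blue press spot 18 mm across, flush in the plate's top face, at x, y = 86, -86 mm of the plate, 40 mm from the centre of this corner's shim button. At a sound corner it hardly moves (under 1.5 mm) when pressed; at the loose one it gives about 6 mm under 2 to 4 N, then stops, and springs back when let go
- shim_front_left (a point): place of the front left corner's shim button: orange, 20 mm across, standing 9 mm proud of the plate in its hole. The point is fixed to the stand, on the centre of the button's top while it is still up (41 mm above the worktop), at x, y = -58, 58 mm of the stand. The button goes straight down 8 mm under 5 to 6 N, then stops, its top 1 mm above the plate; it stays where it is left
- shim_front_right (a point): place of the front right corner's shim button: orange, 20 mm across, standing 9 mm proud of the plate in its hole. The point is fixed to the stand, on the centre of the button's top while it is still up (41 mm above the worktop), at x, y = -58, -58 mm of the stand. The button goes straight down 8 mm under 5 to 6 N, then stops, its top 1 mm above the plate; it stays where it is left
- shim_back_left (a point): place of the back left corner's shim button: orange, 20 mm across, standing 9 mm proud of the plate in its hole. The point is fixed to the stand, on the centre of the button's top while it is still up (41 mm above the worktop), at x, y = 58, 58 mm of the stand. The button goes straight down 8 mm under 5 to 6 N, then stops, its top 1 mm above the plate; it stays where it is left
- shim_back_right (a point): place of the back right corner's shim button: orange, 20 mm across, standing 9 mm proud of the plate in its hole. The point is fixed to the stand, on the centre of the button's top while it is still up (41 mm above the worktop), at x, y = 58, -58 mm of the stand. The button goes straight down 8 mm under 5 to 6 N, then stops, its top 1 mm above the plate; it stays where it is left
- loose_foot (a joint): how far the sprung foot under the loose corner is pressed down (m): 0 up, 0.004 bottomed. Which corner it is, is not told
- loose_shim (a joint): travel of the shim button at the loose corner (m): 0 up, 0.008 fully down; when down its shim blades lie under the plate and the corner no longer gives (under 1.5 mm)
- firm_shim_1 (a joint): travel of the shim button at one of the three sound corners (m): 0 up, 0.008 fully down
- firm_shim_2 (a joint): travel of the shim button at one of the three sound corners (m): 0 up, 0.008 fully down
- firm_shim_3 (a joint): travel of the shim button at one of the three sound corners (m): 0 up, 0.008 fully down
- dish: bystander: a shallow round culture dish, 63 mm across, 16 mm high, standing in the middle of the plate; origin at the centre of its underside
- eyepiece: bystander: a black microscope eyepiece, 38 mm across, 56 mm high, standing left of the stand; origin at the centre of its underside
- timer: bystander: a white lab timer with grey and orange keys, 62x68x19 mm, left of the stand; origin at the centre of its underside
- tape: bystander: a green roll of tape, 68 mm across, 19 mm high, lying right of the stand; origin at the centre of its underside
- small_bottle: bystander: a small bottle with a black cap, 47 mm across, 102 mm high, right of the stand; origin at the centre of its underside
- forceps_a: bystander: steel forceps, 14x127x9 mm, lying at the left by the microscope; origin at the centre of its underside

How it is judged:
On the way, in this order (a step that is already met when the one before it is completed fails the run):
1. the loose corner is pressed down and gives (its foot sinks more than 2.5 mm) while its shim is still up (value of joint loose_foot above 0.0025 m and value of joint loose_shim below 0.0025 m), for 0.05 s.
2. that corner's shim button is pushed down (value of joint loose_shim above 0.006 m), for 0.2 s.
At the end, for the whole second after the job is handed in: The loose corner's shim button is down (more than 6 of its 8 mm), the other three are up (moved less than 2.5 mm), and the plate lies level (within 0.02 rad) and at rest in its place on the feet with the dish standing on it (value of joint loose_shim above 0.006 m and not (value of joint any of firm_shim_1, firm_shim_2, firm_shim_3 above 0.0025 m) and value of joint loose_foot below 0.0015 m and angle between plate's own z axis and vertical below 0.02 rad and horizontal distance between plate and stand below 0.008 m and horizontal distance between dish and plate below 0.03 m and angle between dish's own z axis and vertical below 0.1 rad and linear speed of each of plate, dish below 0.02 m/s); the robot touches nothing.
It fails at once if a shim button at a sound corner is pushed down (more than 2.5 mm) (value of joint any of firm_shim_1, firm_shim_2, firm_shim_3 above 0.0025 m).
It fails at once if the plate is lifted off its feet (by more than 12 mm) or tipped (height (world z) of plate above 0.034 m or angle between plate's own z axis and vertical above 0.16 rad).
It fails at once if the dish is moved more than 30 mm or tipped (distance of dish from where it was at the start of the episode above 0.03 m or angle between dish's own z axis and vertical above 0.4 rad).
It fails at once if a bystander is moved more than 30 mm or picked up (distance of any of eyepiece, timer, tape, small_bottle, forceps_a from where it was at the start of the episode above 0.03 m).
It also fails if it takes over 48 s, if anything falls off the work surface, if the arm or the gripper's body presses on something with over 40 N, if the wrist force passes 120 N, or if a joint passes its speed limit or range.

## Working session

There is one attempt and no reset: what is moved stays moved. The work goes in short steps, Python scripts to look and compute and a tool call to move; the robot and the scene stay as the last step left them, time stands still between calls to the robot, and variables do not carry over. Pictures are saved under pics/ and viewed, at most 10 in all, crops included, and the job is handed in when it is done.

Besides the shell and the picture viewer there is one more tool, called after "Call:" as name(argument=value, ...) on one line, values as JSON. drive_tool: Moves the arm, as the interface text tells. Its arguments: {"type":"object","properties":{"moves":{"type":"array"}},"required":["moves"]}

```bash
mkdir -p pics; cat > h.py <<'E'
import numpy as np,cv2
from bench import r
def w(p,c): return (p['world_from_camera']@np.r_[c,1])[:3]
def px(p,P):
    c=np.linalg.inv(p['world_from_camera'])@np.r_[P,1]; c=c[:3]*[1,-1,-1]; q=p['mtx']@c; return q[:2]/q[2]
def onplane(p,uv,z):
    d=np.linalg.inv(p['mtx'])@np.r_[uv,1]; d=p['world_from_camera'][:3,:3]@(d*[1,-1,-1]); o=p['world_from_camera'][:3,3]
    return o+d*(z-o[2])/d[2]
E
python3 - <<'E'
from h import *
o=r.get_obs(); print({k:np.round(v,3) for k,v in o.items()})
for n in('top','scene'):
    p=r.camera(n); cv2.imwrite(f'pics/{n}.png',p['frame'][:,:,::-1])
    print(n,p.keys(),np.round(p['world_from_camera'][:3,3],3))
    for k in ['stand','plate','dish','eyepiece','timer','tape','small_bottle','forceps_a','corner_front_left','shim_front_left']:
        try:
            for d in r.look_for(p,k)[:4]: print(k,np.round(w(p,d['centre']),3),round(d['confidence'],2))
        except Exception as e: print(k,e)
    hsv=cv2.cvtColor(p['frame'],cv2.COLOR_RGB2HSV)
    for nm,lo,hi,z in(('blue',(100,120,60),(130,255,255),.032),('orange',(5,150,120),(20,255,255),.041)):
        m=cv2.inRange(hsv,lo,hi); N,_,s,c=cv2.connectedComponentsWithStats(m)
        for i in range(1,N):
            if s[i,4]>25: print(nm,s[i,4],np.round(c[i]),np.round(onplane(p,c[i],z),3))
E
```

```text
{'time_s': np.float64(0.0), 'joints': array([-1.251,  0.418, -0.01 ,  1.614,  0.005,  1.111, -0.053]), 'qd': array([ 0.   , -0.001, -0.001,  0.   ,  0.   ,  0.   , -0.002]), 'effort': array([ 0.0000e+00, -8.5125e+01,  6.3900e-01, -4.2599e+01, -4.9000e-02,
        1.9000e-02,  0.0000e+00]), 'tool_pos': array([0.221, 0.585, 0.404]), 'eef_rot': array([ 0.179,  0.984, -0.001, -0.   ]), 'contact_force': array([-0.295, -0.205,  0.447]), 'torque': array([-0.014,  0.014, -0.056]), 'grip_force': np.float64(0.0), 'gripper_width': np.float64(1.003)}
top dict_keys(['frame', 'mtx', 'world_from_camera', 'shot']) [0.443 0.01  1.46 ]
stand [0.518 0.021 0.007] 0.64
plate [0.59  0.033 0.035] 0.97
dish [0.591 0.037 0.049] 0.77
eyepiece [0.518 0.021 0.007] 0.69
eyepiece [0.669 0.301 0.053] 0.49
timer [0.425 0.302 0.02 ] 0.83
tape [ 0.47  -0.417  0.02 ] 0.83
small_bottle [ 0.689 -0.43   0.075] 0.69
small_bottle [0.588 0.027 0.036] 0.44
forceps_a [0.402 0.453 0.006] 0.44
forceps_a [0.551 0.101 0.041] 0.43
corner_front_left [0.591 0.03  0.034] 0.96
shim_front_left [0.525 0.02  0.012] 0.62
blue 586 [315.  2
[... 1007 characters left out ...]
[0.583 0.015 0.032] 0.56
shim_front_left [ 0.513 -0.011  0.042] 0.58
shim_front_left [ 0.518 -0.045  0.008] 0.57
blue 129 [377.   3.] [1.558 0.773 0.032]
blue 60 [184.  34.] [0.849 1.069 0.032]
blue 228 [222.  56.] [0.867 0.853 0.032]
blue 39 [189.  56.] [0.782 0.93  0.032]
blue 430 [455.  73.] [1.397 0.252 0.032]
blue 533 [389. 184.] [0.836 0.027 0.032]
blue 112 [411. 219.] [ 0.783 -0.101  0.032]
orange 28 [322.  24.] [1.268 0.779 0.041]
orange 36 [349.  50.] [1.22  0.582 0.041]
orange 35 [331. 133.] [0.857 0.283 0.041]
orange 45 [331. 206.] [0.655 0.063 0.041]
orange 51 [290. 220.] [0.545 0.097 0.041]
orange 53 [351. 237.] [ 0.623 -0.047  0.041]
orange 52 [309. 252.] [ 0.512 -0.014  0.041]
```

View pics/top.png

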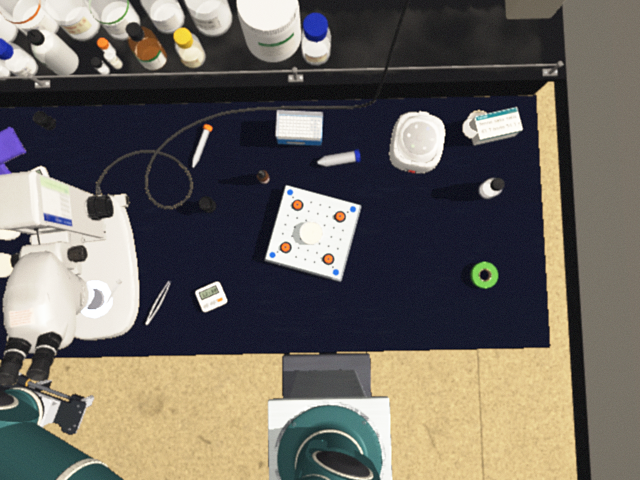

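View pics/scene.png

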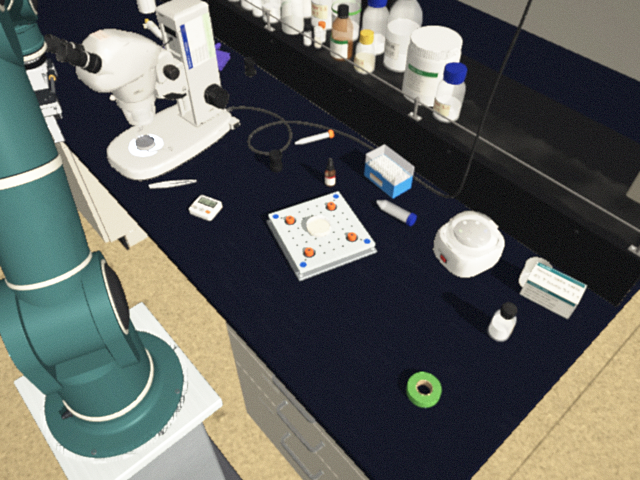

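Both pictures show the plate with its four orange buttons (top view: 297,205; 339,216; 285,247; 328,258), blue corner spots, and the arm at lower left beside the microscope. The plate centre is about (0.587, 0.028) with yaw −16.5°. I'm moving above the front left spot.

Call:
drive_tool(moves=[-4, -6, 0, 0, 0, 0, -1, -8.6, -12, 0, 0, 0, 0, -1, -14, -16, 0, 0, 0, 0, -1, -20, -19, 0, 0, 0, 0, -1, -26, -22, 0, 0, 0, 0, -1, -32, -25, 2, 0, 0, 0, -1, -38, -28, 5, 0, 0, 0, -1, -44.6, -31.3, 10, 0, 0, 0, -1])

```text
time_s: 2.1
tool_pos: [0.4826, 0.1829, 0.3421]
eef_rot: [0.18, 0.984, 0.001, 0.001]
contact_force: [1.2, 1.2, -0.6]
gripper_width: 0.188
grip_force: 0.0
```

```bash
cat >> h.py <<'E'
C=np.array([.5865,.028]);yaw=np.deg2rad(-16.5)
from scipy.spatial.transform import Rotation as Ro
def pt(x,y): return C+np.array([[np.cos(yaw),-np.sin(yaw)],[np.sin(yaw),np.cos(yaw)]])@[x,y]
def st():
    o=r.get_obs(); R=Ro.from_quat(o['eef_rot']).as_matrix(); tip=o['tool_pos']+.199*R[:,2]
    print('t',round(o['time_s'],2),'tip',np.round(tip,4),'F',np.round(o['contact_force'],1),'w',round(o['gripper_width'],2),'tilt',np.round(R[:2,2],3))
    return o,R,tip
def go(x,y,z):
    o,R,tip=st(); print('tool cm',np.round(100*R.T@(np.r_[pt(x,y),z]-tip),2))
E
python3 - <<'E'
from h import *
go(-.086,.086,.034)
p=r.camera('top');q=r.camera('scene')
def crop(p,s=70):
    u,v=np.round(px(p,np.r_[C,.03])).astype(int); return cv2.resize(p['frame'][v-s:v+s,u-s:u+s,::-1],(400,400),interpolation=cv2.INTER_CUBIC)
cv2.imwrite('pics/c1.png',np.hstack([crop(p),crop(q)]))
E
```

```text
t 2.1 tip [0.483  0.1831 0.1431] F [ 1.2  1.2 -0.6] w 0.19 tilt [0.002 0.001]
tool cm [-5.94 -2.92 10.91]
```

View pics/c1.png

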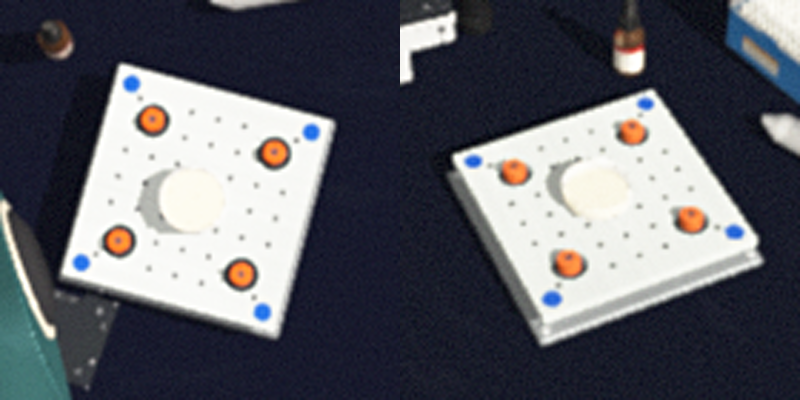

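The crop shows all four spots and buttons clear, with the gripper entering at the left (about 60,330). I'm moving down to hover over the front left spot.

Call:
drive_tool(moves=[-3, -1.5, 2, 0, 0, 0, -1, -5.9, -2.9, 4, 0, 0, 0, -1, -5.9, -2.9, 6, 0, 0, 0, -1, -5.9, -2.9, 8, 0, 0, 0, -1, -5.9, -2.9, 10, 0, 0, 0, -1, -5.9, -2.9, 10, 0, 0, 0, -1, -5.9, -2.9, 10, 0, 0, 0, -1, -5.9, -2.9, 10, 0, 0, 0, -1])

```text
time_s: 3.2
tool_pos: [0.5264, 0.1367, 0.2428]
eef_rot: [0.179, 0.984, 0.0, 0.001]
contact_force: [0.8, -0.4, -0.4]
gripper_width: 0.006
grip_force: 0.0
```

```bash
python3 - <<'E'
from h import *
go(-.086,.086,.032)
E
```

```text
t 3.2 tip [0.5267 0.1368 0.0438] F [ 0.8 -0.4 -0.4] w 0.01 tilt [0.001 0.   ]
tool cm [-0.23 -0.12  1.18]
```

Call:
drive_tool(moves=[-0.2, -0.1, 0.5, 0, 0, 0, -1, -0.2, -0.1, 1.0, 0, 0, 0, -1, -0.2, -0.1, 1.1, 0, 0, 0, -1, -0.2, -0.1, 1.2, 0, 0, 0, -1, -0.2, -0.1, 1.25, 0, 0, 0, -1, -0.2, -0.1, 1.3, 0, 0, 0, -1, -0.2, -0.1, 1.35, 0, 0, 0, -1, -0.2, -0.1, 1.35, 0, 0, 0, -1])

```text
time_s: 4.2
tool_pos: [0.5278, 0.1349, 0.2286]
eef_rot: [0.179, 0.984, 0.0, 0.0]
contact_force: [-1.1, 0.2, 7.2]
gripper_width: 0.006
grip_force: 3.6
```

```bash
python3 - <<'E'
from h import *
go(-.086,.086,.032)
p=r.camera('top');q=r.camera('scene')
def crop(p,s=60):
    u,v=np.round(px(p,np.r_[C,.03])).astype(int); return cv2.resize(p['frame'][v-s:v+s,u-s:u+s,::-1],(400,400),interpolation=cv2.INTER_CUBIC)
cv2.imwrite('pics/c2.png',np.hstack([crop(p),crop(q)]))
E
```

```text
t 4.2 tip [0.5278 0.1349 0.0296] F [-1.1  0.2  7.2] w 0.01 tilt [0. 0.]
tool cm [-0.06  0.02 -0.24]
```

View pics/c2.png

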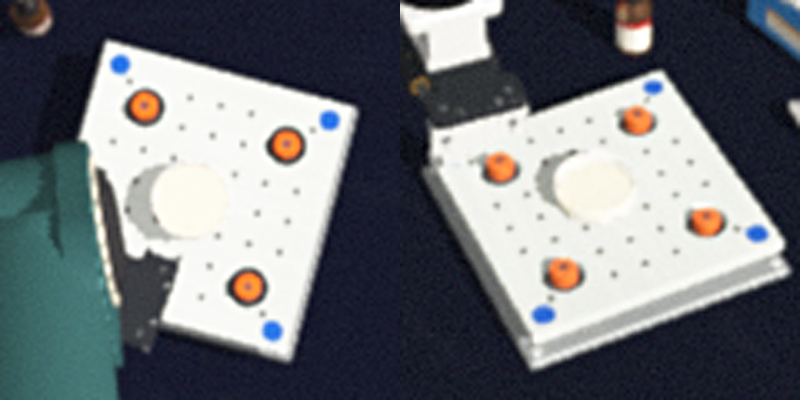

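Front left is firm (7 N after about 2 mm); the tip sits on the spot (right half, about 450,150). Next is front right.

Call:
drive_tool(moves=[0, 0, -2, 0, 0, 0, -1, -0.5, -6, -2.5, 0, 0, 0, -1, -0.9, -12, -2.5, 0, 0, 0, -1, -1.2, -17.2, -2.5, 0, 0, 0, -1, -1.2, -17.2, -1.5, 0, 0, 0, -1, -1.2, -17.2, -0.6, 0, 0, 0, -1, -1.2, -17.2, -0.2, 0, 0, 0, -1, -1.2, -17.2, -0.1, 0, 0, 0, -1])

```text
time_s: 5.3
tool_pos: [0.4786, -0.0295, 0.2306]
eef_rot: [0.179, 0.984, 0.0, -0.0]
contact_force: [-20.4, -1.9, 64.1]
gripper_width: 0.005
grip_force: 32.2
```

```bash
python3 - <<'E'
from h import *
go(-.086,-.086,.032)
E
```

```text
t 5.3 tip [ 0.4784 -0.0294  0.0316] F [-20.4  -1.9  64.1] w 0.0 tilt [-0.001  0.001]
tool cm [-0.14 -0.02 -0.04]
```

Call:
drive_tool(moves=[0, 0, -0.3, 0, 0, 0, -1, 0, 0, -0.8, 0, 0, 0, -1, 0, 0, -1.5, 0, 0, 0, -1, 0, 0, -2, 0, 0, 0, -1, 0.5, 6, -2, 0, 0, 0, -1, 0.9, 12, -2, 0, 0, 0, -1, 1.2, 17.2, -1.5, 0, 0, 0, -1, 1.2, 17.2, -1.0, 0, 0, 0, -1])

```text
time_s: 6.3
tool_pos: [0.5281, 0.139, 0.2392]
eef_rot: [0.177, 0.984, 0.001, 0.0]
contact_force: [0.1, 0.6, -0.3]
gripper_width: 0.007
grip_force: 0.0
```

```bash
python3 - <<'E'
from h import *
go(-.086,.086,.032)
p=r.camera('top');q=r.camera('scene')
def crop(p,s=60):
    u,v=np.round(px(p,np.r_[C,.03])).astype(int); return cv2.resize(p['frame'][v-s:v+s,u-s:u+s,::-1],(400,400),interpolation=cv2.INTER_CUBIC)
cv2.imwrite('pics/c3.png',np.hstack([crop(p),crop(q)]))
E
```

```text
t 6.3 tip [0.5282 0.1393 0.0402] F [ 0.1  0.6 -0.3] w 0.01 tilt [0.    0.001]
tool cm [-0.18 -0.4   0.82]
```

View pics/c3.png

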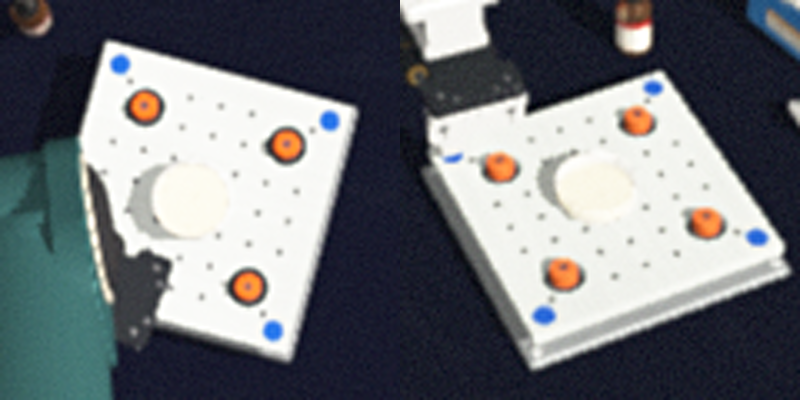

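Nothing shifted: the plate, dish and buttons look as before, and the tip hovers at front left (right half, about 455,150). Front right is hard at 31.6 mm, while front left had sunk to 29.6 mm, so I'm pressing front left again, slowly.

Call:
drive_tool(moves=[0, 0, 0.3, 0, 0, 0, -1, 0, 0, 0.6, 0, 0, 0, -1, 0, 0, 0.7, 0, 0, 0, -1, 0, 0, 0.8, 0, 0, 0, -1, 0, 0, 0.9, 0, 0, 0, -1, 0, 0, 0.9, 0, 0, 0, -1, 0, 0, 0.9, 0, 0, 0, -1, 0, 0, 0.9, 0, 0, 0, -1])

```text
time_s: 7.4
tool_pos: [0.5278, 0.1347, 0.2306]
eef_rot: [0.18, 0.984, -0.0, 0.0]
contact_force: [-1.5, -1.4, 6.3]
gripper_width: 0.005
grip_force: 2.9
```

```bash
python3 - <<'E'
from h import *
go(-.086,.086,.032)
E
```

```text
t 7.4 tip [0.5278 0.1347 0.0316] F [-1.5 -1.4  6.3] w 0.0 tilt [ 0. -0.]
tool cm [-0.06  0.04 -0.04]
```

Call:
drive_tool(moves=[0, 0, 0.05, 0, 0, 0, -1, 0, 0, 0.1, 0, 0, 0, -1, 0, 0, 0.1, 0, 0, 0, -1, 0, 0, 0.15, 0, 0, 0, -1, 0, 0, 0.15, 0, 0, 0, -1, 0, 0, 0.15, 0, 0, 0, -1, 0, 0, 0.15, 0, 0, 0, -1, 0, 0, 0.15, 0, 0, 0, -1])

```text
time_s: 8.4
tool_pos: [0.5277, 0.1348, 0.2292]
eef_rot: [0.179, 0.984, -0.0, 0.0]
contact_force: [-2.2, -1.2, 6.5]
gripper_width: 0.002
grip_force: 3.4
```

```bash
python3 - <<'E'
from h import *
go(-.086,.086,.032)
E
```

```text
t 8.4 tip [0.5277 0.1348 0.0302] F [-2.2 -1.2  6.5] w 0.0 tilt [ 0. -0.]
tool cm [-0.07  0.03 -0.18]
```

It follows with a constant force, so this corner gives. I'm pressing further.

Call:
drive_tool(moves=[0, 0, 0.05, 0, 0, 0, -1, 0, 0, 0.1, 0, 0, 0, -1, 0, 0, 0.15, 0, 0, 0, -1, 0, 0, 0.2, 0, 0, 0, -1, 0, 0, 0.25, 0, 0, 0, -1, 0, 0, 0.3, 0, 0, 0, -1, 0, 0, 0.3, 0, 0, 0, -1, 0, 0, 0.3, 0, 0, 0, -1])

```text
time_s: 9.4
tool_pos: [0.5278, 0.1349, 0.2265]
eef_rot: [0.179, 0.984, 0.0, 0.0]
contact_force: [-5.2, -0.5, 13.4]
gripper_width: 0.007
grip_force: 7.1
```

```bash
python3 - <<'E'
from h import *
go(-.086,.086,.032)
p=r.camera('scene')
u,v=np.round(px(p,np.r_[C,.03])).astype(int);s=60
cv2.imwrite('pics/c4.png',cv2.resize(p['frame'][v-s:v+s,u-s:u+s,::-1],(560,560),interpolation=cv2.INTER_CUBIC))
E
```

```text
t 9.4 tip [0.5278 0.135  0.0275] F [-5.2 -0.5 13.4] w 0.01 tilt [0. 0.]
tool cm [-0.07  0.01 -0.45]
```

View pics/c4.png

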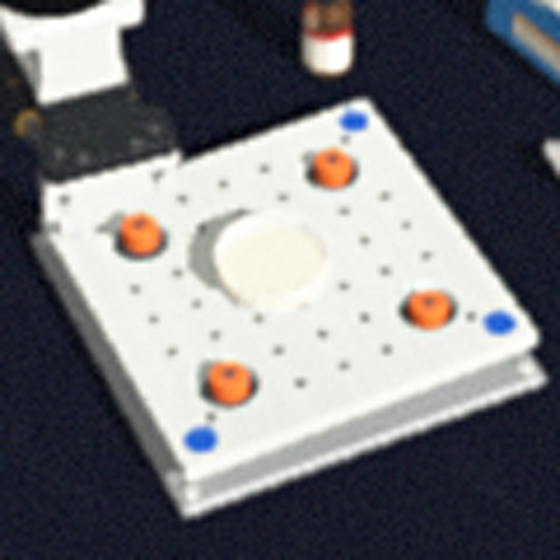

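The front left corner has visibly closed toward the stand (about 50,235). I'm pressing slightly more to be sure the foot passes 2.5 mm.

Call:
drive_tool(moves=[0, 0, 0.05, 0, 0, 0, -1, 0, 0, 0.1, 0, 0, 0, -1, 0, 0, 0.1, 0, 0, 0, -1, 0, 0, 0.15, 0, 0, 0, -1, 0, 0, 0.15, 0, 0, 0, -1, 0, 0, 0.15, 0, 0, 0, -1, 0, 0, 0.15, 0, 0, 0, -1, 0, 0, 0.15, 0, 0, 0, -1])

```text
time_s: 10.45
tool_pos: [0.5278, 0.135, 0.2258]
eef_rot: [0.179, 0.984, 0.0, 0.0]
contact_force: [-11.1, -2.0, 31.4]
gripper_width: 0.002
grip_force: 15.7
```

```bash
python3 - <<'E'
from h import *
go(-.086,.086,.032)
E
```

```text
t 10.45 tip [0.5279 0.1352 0.0268] F [-11.1  -2.   31.4] w 0.0 tilt [0.    0.001]
tool cm [-0.07 -0.01 -0.52]
```

The corner bottoms at about 5.2 mm, so front left is the loose one. Now lift and move over its shim button.

Call:
drive_tool(moves=[0, 0, -0.5, 0, 0, 0, -1, 0, 0, -1.2, 0, 0, 0, -1, 0, 0, -2.2, 0, 0, 0, -1, 0, 0, -2.8, 0, 0, 0, -1, -1.5, -1.3, -2.8, 0, 0, 0, -1, -3, -2.6, -2.8, 0, 0, 0, -1, -3, -2.6, -2.8, 0, 0, 0, -1, -3, -2.6, -2.8, 0, 0, 0, -1])

```text
time_s: 11.45
tool_pos: [0.5466, 0.0997, 0.2521]
eef_rot: [0.18, 0.984, -0.0, -0.0]
contact_force: [-0.5, -0.0, 0.4]
gripper_width: 0.005
grip_force: 0.0
```

```bash
python3 - <<'E'
from h import *
go(-.058,.058,.033)
p=r.camera('top');q=r.camera('scene')
def crop(p,s=50):
    u,v=np.round(px(p,np.r_[C,.03])).astype(int); return cv2.resize(p['frame'][v-s:v+s,u-s:u+s,::-1],(400,400),interpolation=cv2.INTER_CUBIC)
cv2.imwrite('pics/c5.png',np.hstack([crop(p),crop(q)]))
E
```

```text
t 11.45 tip [0.5465 0.0997 0.0531] F [-0.5 -0.   0.4] w 0.01 tilt [-0.001 -0.   ]
tool cm [-0.07  0.07  2.01]
```

View pics/c5.png

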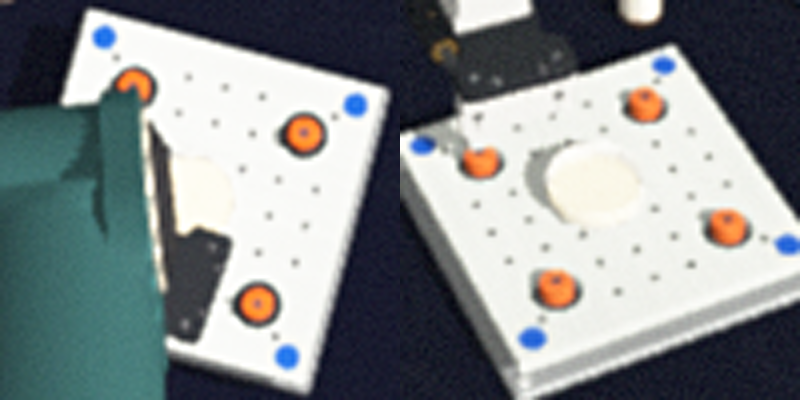

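The tip hangs right over the front left button (right half, about 480,150). Pressing down.

Call:
drive_tool(moves=[0, 0, 0.6, 0, 0, 0, -1, 0, 0, 1.0, 0, 0, 0, -1, 0, 0, 1.2, 0, 0, 0, -1, 0, 0, 1.4, 0, 0, 0, -1, 0, 0, 1.6, 0, 0, 0, -1, 0, 0, 1.8, 0, 0, 0, -1, 0, 0, 1.95, 0, 0, 0, -1, 0, 0, 1.95, 0, 0, 0, -1])

```text
time_s: 12.55
tool_pos: [0.5466, 0.1, 0.2328]
eef_rot: [0.179, 0.984, -0.0, -0.0]
contact_force: [0.6, -0.2, -0.4]
gripper_width: 0.002
grip_force: 0.0
```

```bash
python3 - <<'E'
from h import *
go(-.058,.058,.033)
E
```

```text
t 12.55 tip [0.5466 0.1    0.0338] F [ 0.6 -0.2 -0.4] w 0.0 tilt [-0. -0.]
tool cm [-0.07  0.04  0.08]
```

Call:
drive_tool(moves=[0, 0, 0.05, 0, 0, 0, -1, 0, 0, 0.1, 0, 0, 0, -1, 0, 0, 0.15, 0, 0, 0, -1, 0, 0, 0.18, 0, 0, 0, -1, 0, 0, 0.18, 0, 0, 0, -1, 0, 0, 0.18, 0, 0, 0, -1, 0, 0, 0.18, 0, 0, 0, -1, 0, 0, 0.18, 0, 0, 0, -1])

```text
time_s: 13.55
tool_pos: [0.5469, 0.0999, 0.2322]
eef_rot: [0.18, 0.984, 0.0, 0.0]
contact_force: [-7.7, -1.0, 24.1]
gripper_width: 0.004
grip_force: 12.1
```

```bash
python3 - <<'E'
from h import *
go(-.058,.058,.033)
E
```

```text
t 13.55 tip [0.547  0.0999 0.0332] F [-7.7 -1.  24.1] w 0.0 tilt [0.001 0.   ]
tool cm [-0.03  0.03  0.02]
```

The button is hard at its stop at z = 33 mm. Lifting away.

Call:
drive_tool(moves=[0, 0, -0.5, 0, 0, 0, -1, 0, 0, -2, 0, 0, 0, -1, 0, 0, -5, 0, 0, 0, -1, 0, 0, -9, 0, 0, 0, -1, 3, 2, -13, 0, 0, 0, -1, 7, 5, -15, 0, 0, 0, -1, 11, 8, -15, 0, 0, 0, -1, 11, 8, -15, 0, 0, 0, -1])

```text
time_s: 14.55
tool_pos: [0.4701, 0.2166, 0.3822]
eef_rot: [0.177, 0.984, 0.001, 0.0]
contact_force: [0.8, -0.7, 0.6]
gripper_width: 0.004
grip_force: 0.0
```

```bash
python3 - <<'E'
from h import *
st()
p=r.camera('top');q=r.camera('scene')
def crop(p,s=50):
    u,v=np.round(px(p,np.r_[C,.03])).astype(int); return cv2.resize(p['frame'][v-s:v+s,u-s:u+s,::-1],(400,400),interpolation=cv2.INTER_CUBIC)
cv2.imwrite('pics/c6.png',np.hstack([crop(p),crop(q)]))
E
```

```text
t 14.55 tip [0.4702 0.2169 0.1832] F [ 0.8 -0.7  0.6] w 0.0 tilt [0.001 0.001]
```

View pics/c6.png

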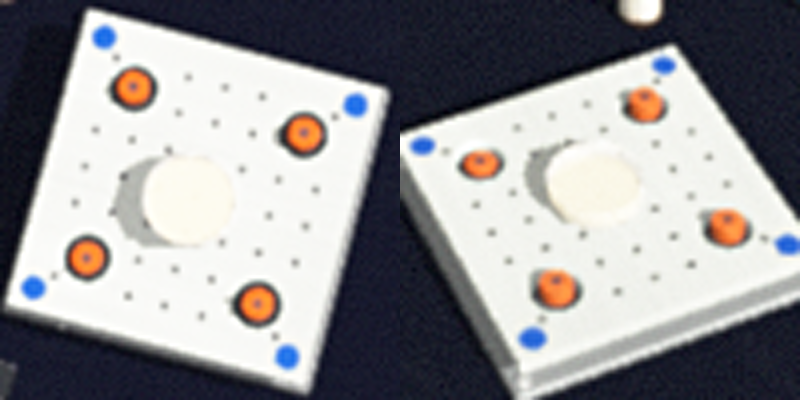

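The front left button (right half, about 480,163) is now flush, the other three stand up, and the plate and dish are in place. Handing in.

```bash
python3 -c "
from bench import r
print(r.close_job())"
```

```text
the job is handed in; nothing more can be done
None
```

The front left corner was the loose one (it gave about 5 mm): I pushed its shim button fully down, took the hand away and handed the job in. The last picture shows the other three buttons up and the plate and dish in place; I didn't press the two back corners, didn't re-press front left after shimming, and my press on the front right spot peaked at about 64 N.

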